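Tap the locking wedge home in the target stand

TASK

Lock the near-vision target stand: take the steel wedge from its parking block, start it thin end down in the stand's slot and let go of it. Then take the tamper and, pushing with the tamper only, gently drive the wedge down until it has stopped and a firm push no longer moves it; never strike it hard. Finally stand the tamper upright on the worktop clear of the stand, and leave the other things where they are.

Things in the scene. Friction and masses are not known exactly. Their poses are not given: they have to be found in the camera images.
- wedge_head (a point): Centre of the wedge's grip head: a parallel steel block 22 mm (x) by 30 mm (y), the top 30 mm of the loose wedge; this point is 15 mm below the wedge's top and 65 mm above its thin end. z points up along the wedge; a half turn about z makes no difference.
- parking_block: Fixed grey plastic block 64 x 66 x 36 mm, origin at the centre of its underside, z up; the wedge stands loosely in its tapered pocket, 30 mm deep, and is lifted straight up out of it; wedge and block have the same yaw at the start.
- slot_mouth (a point): Centre of the slot's upper rim in the target stand, 66 mm above the worktop; z up. Slot: 33 mm long along y (takes the blade's 30 mm width); along x 15 mm at its throat, 6 mm below the rim, then narrowing with the wedge's own taper; the rim is a funnel 25 x 41 mm. Set in gently, the wedge touches both cheeks with wedge_head about 39 mm above this point and stands there by itself.
- tamper_mid (a point): Point half-way up the tamper, on its axis, 50 mm above its flat underside. The tamper is a loose round hand tool, 100 mm tall, 0.25 kg, that stands upright on the worktop: a steel foot 40 mm across and 22 mm high, above it a plain round handle 24 mm across. z points up along it. Its underside is what pushes on the wedge.
- lens_pot: Bystander: loose black round pot, 66 mm across, 33 mm high, origin at the centre of its underside.
- penlight: Bystander: loose black penlight lying down, 17 x 114 x 19 mm, origin at the centre of its underside.
- trial_lens: Bystander: loose small round trial lens with a tab, 39 x 54 x 6 mm, origin at the centre of its underside.
- wedge: The loose bare-steel wedge, 80 mm tall, 0.12 kg, origin at the centre of its thin end, z up along it. Below the 30 mm head the blade (50 mm) is 30 mm wide in y and tapers evenly from 21 mm to 11 mm thick in x. At the start it stands thin end down in its parking block.
- tamper: The tamper itself, origin at the centre of its underside; z up along its axis.
- cheek (a joint): Shift of the slot's sprung steel cheek to the slot's +x, m: 0 free, 1 to 4 mm at the end. Driven on, the wedge slides against 2 to 8 N, rising with depth, drifting up to 2 mm to +x, until it meets a hidden stop with wedge_head 19 to 32 mm above slot_mouth; the depth differs each time, is only felt. The stop gives 1 mm per 15 N, no more: hold a firm push of 15 to 25 N there; over 40 N damages the stand.
- stand: Fixed aluminium stand, origin on the worktop below slot_mouth, same axes. The slot block, 66 mm high, reaches 31 mm from the slot's axis in x and y; the base plate (10 mm) reaches 38 mm to -x, 127 mm to +x and 37 mm to either side; a collar and a post with a small white plate, 116 mm high, stand 100 mm from the slot on the +x side.
- buffer (a joint): Give of the hidden stop at the bottom of the slot, m: 0 until the wedge reaches it, then about 1 mm per 15 N of push, however deep it lies. A firm push gives about 1 mm; when let go, the wedge stays pinched on the stop with 0.2 to 0.6 mm left.
Not all that is in view belongs to the job. What is shaped like the wedge but pink is not meant.

How it is judged:
On the way, in this order (a step that is already met when the one before it is completed fails the run):
1. the wedge stands started in the slot, let go and not yet driven (horizontal distance between wedge_head and slot_mouth below 0.012 m and z of wedge_head in the frame of slot_mouth between 0.0345 and 0.046 m and angle between wedge's own z axis and vertical below 0.2 rad and contact force between the fingers and wedge below 0.1 N), for 0.2 s.
2. the wedge has stopped: pushed by the tamper, it bears firmly on the hidden stop (contact force between tamper and wedge above 1 N and z of wedge_head in the frame of slot_mouth below 0.034 m and horizontal distance between wedge_head and slot_mouth below 0.012 m and angle between wedge's own z axis and vertical below 0.12 rad and value of joint buffer above 0.0004 m), for 0.05 s.
At the end, for the whole second after the job is handed in: The wedge is at rest in the slot, upright (0.12 rad), within 12 mm of its axis, head centre under 34 mm above the mouth, still bearing on its stop (buffer over 0.12 mm); the tamper stands at rest, upright (0.1 rad), on the worktop (underside within 5 mm), off the wedge (z of wedge_head in the frame of slot_mouth below 0.034 m and horizontal distance between wedge_head and slot_mouth below 0.012 m and angle between wedge's own z axis and vertical below 0.12 rad and linear speed of each of wedge, tamper below 0.01 m/s and angle between tamper's own z axis and vertical below 0.1 rad and height (world z) of tamper between -0.005 and 0.005 m and contact force between tamper and wedge below 0.1 N and value of joint buffer above 0.00012 m); the robot touches nothing.
It fails at once if the tamper loads the wedge with more than 40 N (contact force between tamper and wedge above 40 N).
It fails at once if the wedge is driven with the fingers instead of the tamper (contact force between the fingers and wedge above 1 N and horizontal distance between wedge_head and slot_mouth below 0.02 m and z of wedge_head in the frame of slot_mouth below 0.0345 m).
It fails at once if a bystander is moved more than 30 mm (distance of any of lens_pot, penlight, trial_lens from where it was at the start of the episode above 0.03 m).
It also fails if it takes over 67 s, if anything falls off the work surface, if the arm or the gripper's body presses on something with over 40 N, if the wrist force passes 120 N, or if a joint passes its speed limit or range.

ROBOT

A 6-joint arm with a two-finger parallel gripper is mounted at the origin on a cart in front of the work surface, level with it; the furniture and walls round the work are solid. World frame = base frame: x ahead of the robot, y to its left, z up, the work surface at z = 0. Lengths are in m, angles in rad, forces in N, time in s.
With the tool pointing down it reaches from about 0.3 to 0.75 m from the base axis. Payload 8.5 kg.
Tool frame: the origin (TCP) lies at the very end of the fingers, on their centre line; the grasp point (between the pads) lies robot.grip_point_offset behind it (robot.grip_point_offset is the distance from the TCP to the grasp point, in m); y points along the fingers, x is the direction in which the jaws open and shut, and the axes are right-handed (so a half turn about y gives the same grasp; the last joint's range is limited). The gripper opens to 88 mm and grips with 3 to 60 N. Pads are 18 mm wide; open, the fingers measure 123 mm over their backs; the gripper's body (75 mm by 187 mm) begins 45 mm behind the grasp point.
Start: joints at [1.122, 0.381, 1.297, -0, 1.464, -0.215], TCP at [0.127, 0.535, 0.204] pointing down, gripper open.
Joint ranges: [-3.11, 3.11], [-0.89, 2.33], [0.22, 2.48], [-1.42, 4.56], [0.17, 2.85], [-2.88, 2.88]. Speed limits (rad/s): [2.39, 2.39, 3.14, 3.14, 3.14, 3.14].

INTERFACE

Orientations are given as [roll, pitch, yaw] about the fixed x, y, z axes, in that order (R = Rz(yaw) Ry(pitch) Rx(roll)).
In Python, from station import robot gives the robot as it stands. The module is installed in compiled form; this text tells all that it offers.
- The arm moves only by the shell command python3 -m jog 'ROWS' [FORCE]. ROWS is JSON, one flat list of numbers, 7 for each row, row after row: the shift along the world's x, y, z in mm, then the turn, a rotation vector about the world's x, y, z in degrees, then the finger opening in mm, from 0 to 88.1. In form: [tx, ty, tz, wx, wy, wz, hand, tx, ty, tz, wx, wy, wz, hand, ...]. A call has 1 to 10 rows; each row shifts and turns the pose as measured when the row begins; what a row does not reach is not made up. A row lasts 1/8 s, in which the tool goes at most 62.5 mm and 10.7 degrees, less where a joint would pass 70% of its speed; a pose out of reach is approached as far as the arm can. A call is refused whole if a number of a shift passes 62.5 or a number of a turn 10.7, either way. A call with a gripper value outside its range is refused whole. The fingers move at their own pace and stop on an object; FORCE is the grip in N (left out, the last holds). Time passes only in rows, so rows that do not move let the fingers close. It gives the time, the measured TCP pose, the force and the opening at its end, in the units of the state.
- robot.observe(): the state, without advancing time (a new reading comes with each control period).
- robot.read_camera(name): name is "scene" or "top" or "wrist"; returns the picture (384x512x3 uint8, red, green, blue); there is no depth.
- robot.camera_model(name): a dict with "intrinsics" (3x3 intrinsics, pixels), "xyz" and "rotation" of the camera in the world; the wrist camera has in their place "mount" (4x4, takes a point from camera to tool coordinates, whose origin is the TCP and whose axes are the tool frame's). Camera axes: x right, y down, z forward; pixel columns grow to the right and rows downward; lengths in m; the calibration is good to about 2 mm. A picture is of the moment at which its call begins: read the wrist's pose just before it. camera_model takes no time and is no camera call.
- robot.close_job(): hands the job in, once; it reports no verdict.
The state is a dict: "t": time; "joint_positions": joint angles; "joint_velocities": joint speeds; "tau": joint torques, N m; "eef_pos": TCP position; "eef_rot": TCP orientation; "ft_force": force on the tool from outside, world axes, zero at the start; "ft_torque": the same for the moment, N m; "width": finger opening in m.
Only numpy, scipy, OpenCV 4.12 (cv2) and the standard library are available. Lean on these libraries where they do the work, as an engineer would, in place of code of your own. Each camera call takes 0.05 s, during which the arm holds its last target. There are 200 camera calls.

## Working session

There is one attempt and no reset: what is moved stays moved. The work goes in short steps, Python scripts to look and compute and a shell command to move; the robot and the scene stay as the last step left them, time stands still between calls to the robot, and variables do not carry over. Pictures are saved under pics/ and viewed, about 8 in all and at most 12, crops included, and the job is handed in when it is done.

```bash
mkdir -p pics
python3 - <<'E'
from station import robot
import cv2,numpy as np
s=robot.observe();print(s, robot.grip_point_offset)
for n in("scene","top","wrist"):
    im=robot.read_camera(n);cv2.imwrite(f"pics/{n}0.png",im[:,:,::-1]);m=robot.camera_model(n);print(n,{k:np.round(v,4).tolist() for k,v in m.items()})
E
```

```text
{'t': 0.0, 'joint_positions': array([ 1.12170241e+00,  3.81181470e-01,  1.29824569e+00,  1.66017026e-06,
        1.46360686e+00, -2.15322259e-01]), 'joint_velocities': array([ 0.001712  ,  0.00028034,  0.0021586 , -0.00124678, -0.00042452,
        0.00052117]), 'tau': array([-3.95600182e-04, -4.37922120e+01, -2.24547011e+01,  7.13002053e-02,
        3.53038218e-02, -1.08992490e-04]), 'eef_pos': array([0.12727385, 0.53473278, 0.2032507 ]), 'eef_rot': array([-1.57048675e+00,  1.40772611e-03,  1.33702471e+00]), 'ft_force': array([ 0.22597203, -0.6064358 ,  0.03863376]), 'ft_torque': array([-0.00639198, -0.03520063,  0.00182993]), 'width': 0.08798670602579739} 0.0187
scene {'intrinsics': [[401.8973, 0.0, 256.4095], [0.0, 401.8973, 185.9831], [0.0, 0.0, 1.0]], 'xyz': [-0.0075, 0.3275, 0.8787], 'rotation': [-2.474, 0.0113, -2.0878]}
top {'intrinsics': [[356.1329, 0.0, 251.9133], [0.0, 356.1329, 185.5227], [0.0, 0.0, 1.0]], 'xyz': [0.3673, 0.0151, 0.9072], 'rotation': [-2.9301, -0.0014, -1.4414]}
wrist {'intrinsics': [[328.2691, 0.0, 258.1525], [0.0, 328.2691, 187.4523], [0.0, 0.0, 1.0]], 'mount': [[1.0, 0.0008, -0.0007, 0.0017], [0.0009, -0.29, 0.957, -0.1805], [0.0006, -0.957, -0.29, 0.0744], [0.0, 0.0, 0.0, 1.0]]}
```

View pics/top0.png

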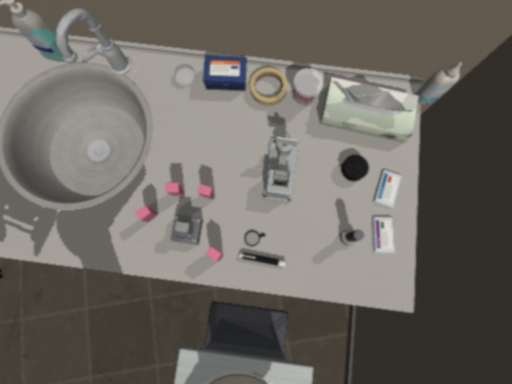

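View pics/scene0.png

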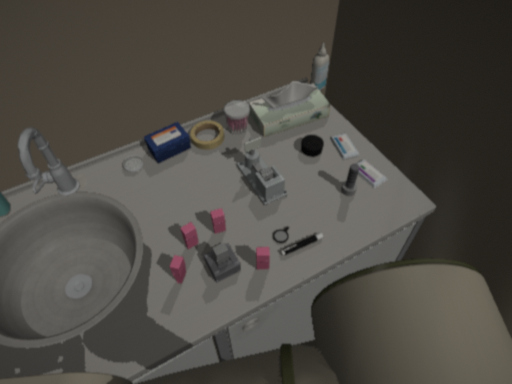

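```bash
cat > h.py <<'E'
import cv2,numpy as np
from station import robot
from scipy.spatial.transform import Rotation as R
def cam(n):
    m=robot.camera_model(n);K=np.array(m["intrinsics"])
    if n=="wrist":
        s=robot.observe();T=np.eye(4);T[:3,:3]=R.from_euler("xyz",s["eef_rot"]).as_matrix();T[:3,3]=s["eef_pos"];T=T@np.array(m["mount"]);return K,T[:3,:3],T[:3,3]
    r=np.array(m["rotation"]);r=R.from_euler("xyz",r).as_matrix() if r.size==3 else r
    return K,r,np.array(m["xyz"])
def px2w(c,u,v,z):
    K,r,p=c;d=r@np.linalg.solve(K,[u,v,1.]);return p+d*(z-p[2])/d[2]
def w2px(c,P):
    K,r,p=c;q=K@(r.T@(np.asarray(P)-p));return q[:2]/q[2]
E
python3 - <<'E'
from h import *
c=cam("top")
for n,u,v,z in[("slot",281,182,.066),("wedgetop",183,227,.086),("tampertop",356,236,.1),("tamperfoot",348,238,.01),("pot",355,167,.033),("pen",262,258,.01),("lens",253,238,.003),("post",277,118,.116)]:print(n,px2w(c,u,v,z).round(3))
im=cv2.imread("pics/top0.png")
A=cv2.resize(im[190:265,150:250],(800,600),interpolation=3)[:, :]
tiles=[cv2.resize(im[v:v+60,u:u+80],(400,300),interpolation=cv2.INTER_CUBIC) for u,v in((145,195),(240,145),(315,205))]
sc=cv2.imread("pics/scene0.png");tiles.append(cv2.resize(sc[150:210,230:310],(400,300),interpolation=cv2.INTER_CUBIC))
o=np.vstack([np.hstack(tiles[:2]),np.hstack(tiles[2:])]);cv2.imwrite("pics/c1.png",cv2.convertScaleAbs(o,alpha=1.4))
E
```

```text
slot [ 0.564 -0.031  0.066]
wedgetop [0.425 0.181 0.086]
tampertop [ 0.454 -0.211  0.1  ]
tamperfoot [ 0.457 -0.217  0.01 ]
pot [ 0.635 -0.215  0.033]
pen [ 0.38 -0.01  0.01]
lens [0.426 0.019 0.003]
post [ 0.706 -0.002  0.116]
```

View pics/c1.png

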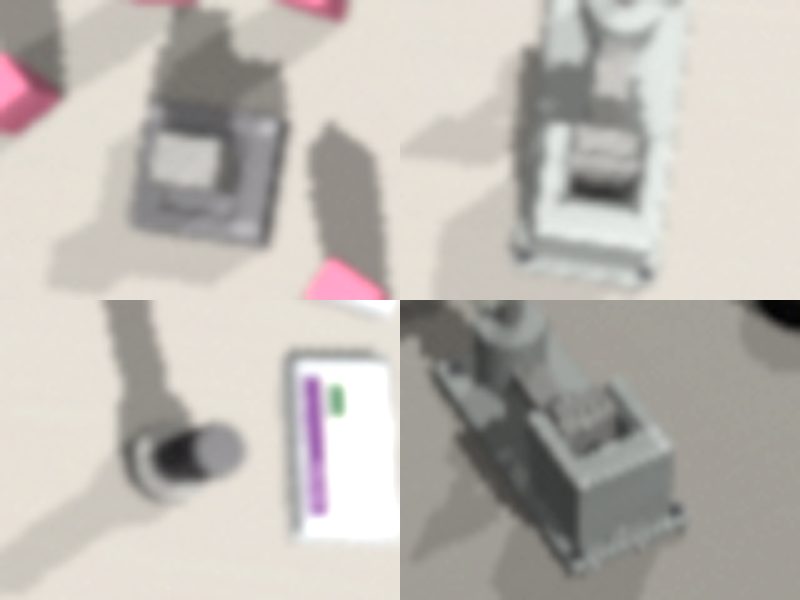

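Top view crop: wedge top at about (182,227), stand slot at about (282,180), tamper top (358,235), foot (347,238). I'm moving the wrist over the wedge.

```bash
python3 -m jog '[37,-44,0,0,0,0,88,37,-44,0,0,0,0,88,37,-44,0,0,0,0,88,37,-44,0,0,0,0,88,37,-44,0,0,0,0,88,37,-44,0,0,0,0,88,37,-44,0,0,0,0,88,0,0,0,0,0,0,88,0,0,0,0,0,0,88]'
cat > look.py <<'E'
from h import *;import sys,pickle
c=cam("wrist");s=robot.observe();im=robot.read_camera("wrist");n=sys.argv[1]
pickle.dump((c,s),open(n+".pkl","wb"));cv2.imwrite(f"pics/{n}.png",cv2.resize(im[:,:,::-1],(768,576),interpolation=3))
print(s["t"],s["eef_pos"].round(4),s["eef_rot"].round(3),s["ft_force"].round(2))
E
python3 look.py w1
```

```text
t: 1.27
eef_pos: [0.3915, 0.2162, 0.2016]
eef_rot: [-1.569, 0.002, 1.338]
ft_force: [0.1, -0.2, -0.3]
width: 0.088
1.275 [0.3915 0.2162 0.2016] [-1.569  0.002  1.338] [ 0.11 -0.16 -0.29]
```

View pics/w1.png

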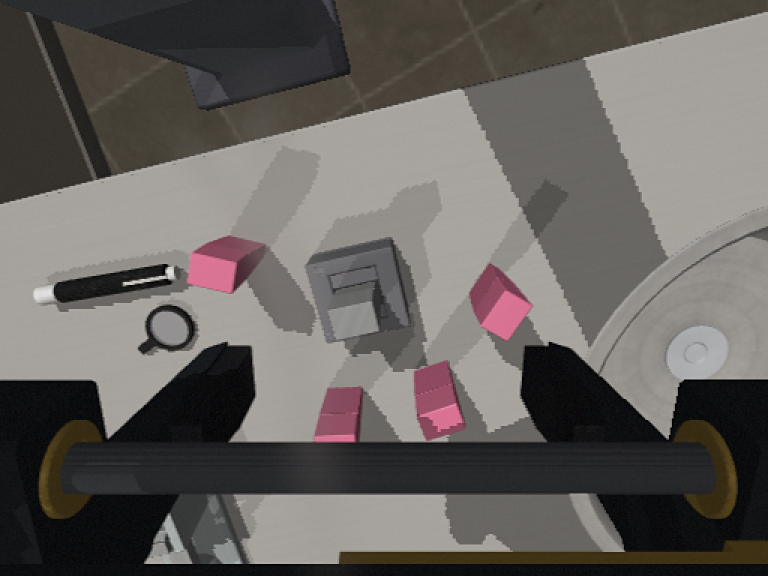

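Wrist view: wedge top face is the light quad at about (329,308),(377,303),(380,333),(332,340); the block top is at (306,262),(391,240),(411,325).

```bash
cat > refine.py <<'E'
from h import *;import pickle
# wedge: enlarge crop
c,s=pickle.load(open("w1.pkl","rb"))
q=[(329,308),(377,303),(380,333),(332,340)]
P=np.array([px2w(c,(u+.5)/1.5-.5,(v+.5)/1.5-.5,.086) for u,v in q]);print(P.round(4),P.mean(0).round(4))
for i in range(4):
    d=P[(i+1)%4]-P[i];print(np.linalg.norm(d).round(4),np.degrees(np.arctan2(d[1],d[0])).round(1))
q=[(306,262),(391,240),(411,325)]
P=np.array([px2w(c,(u+.5)/1.5-.5,(v+.5)/1.5-.5,.036) for u,v in q]);print(P.round(4),((P[0]+P[2])/2).round(4))
for i in range(2):
    d=P[(i+1)]-P[i];print(np.linalg.norm(d).round(4),np.degrees(np.arctan2(d[1],d[0])).round(1))
im=cv2.imread("pics/w1.png");cv2.imwrite("pics/w1c.png",cv2.resize(im[225:355,295:425],(780,780)[:2],interpolation=cv2.INTER_CUBIC)[:600])
E
python3 refine.py
```

```text
[[0.4153 0.1734 0.086 ]
 [0.419  0.2041 0.086 ]
 [0.4395 0.2011 0.086 ]
 [0.4371 0.1695 0.086 ]] [0.4277 0.187  0.086 ]
0.0309 83.1
0.0207 -8.2
0.0317 -94.3
0.0222 169.8
[[0.3933 0.1561 0.036 ]
 [0.3916 0.2198 0.036 ]
 [0.4587 0.2197 0.036 ]] [0.426  0.1879 0.036 ]
0.0638 91.5
0.0671 -0.2
```

View pics/w1c.png

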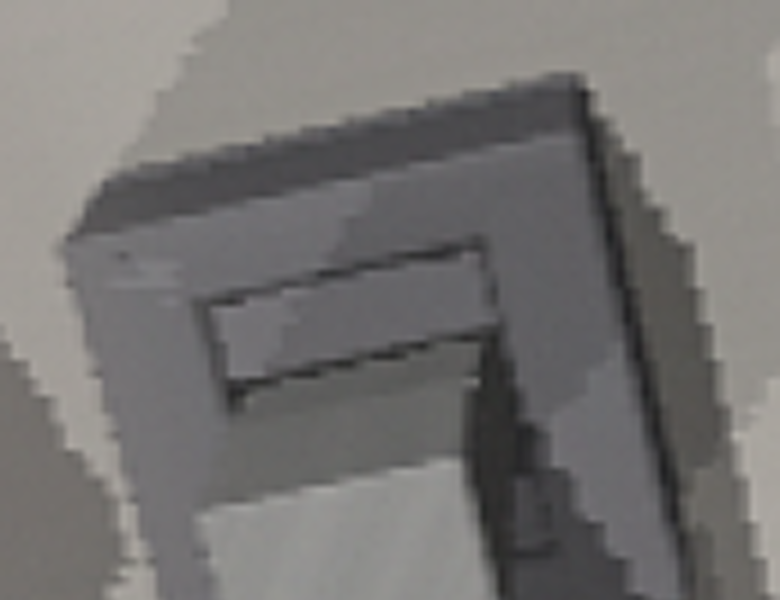

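Run:
```python
from h import *;import pickle
c,s=pickle.load(open("w1.pkl","rb"))
f=lambda x,y,z:px2w(c,((x/6+295)+.5)/1.5-.5,((y/6+225)+.5)/1.5-.5,z)
for a,b,z in[((68,240),(580,130),.036),((200,513),(465,458),.086),((580,130),(690,590),.036)]:
    A=f(*a,z);B=f(*b,z);d=B-A;print(A.round(4),B.round(4),np.linalg.norm(d).round(4),np.degrees(np.arctan2(d[1],d[0])).round(1))
```

```text
[0.3956 0.1557 0.036 ] [0.3965 0.2192 0.036 ] 0.0635 89.2
[0.4168 0.1726 0.086 ] [0.4173 0.2016 0.086 ] 0.029 89.1
[0.3965 0.2192 0.036 ] [0.4572 0.2192 0.036 ] 0.0607 0.0
```

```bash
python3 -m jog '[18,-15,0,0,0,6.3,88,18,-14,0,0,0,6.4,88,0,0,-40,0,0,0,88,0,0,-35,0,0,0,88,0,0,0,0,0,0,88]' 
python3 -c "
from h import *
s=robot.observe();print(s['eef_pos'].round(4),np.degrees(s['eef_rot']).round(2))"
```

```text
t: 1.95
eef_pos: [0.4248, 0.193, 0.1258]
eef_rot: [-1.571, 0.001, 1.58]
ft_force: [-0.3, 0.7, 1.3]
width: 0.0883
[0.4248 0.193  0.1258] [-9.002e+01  8.000e-02  9.055e+01]
```

```bash
python3 -m jog '[3,-6,-10,0,0,-1.2,88,0,0,-25,0,0,0,60,0,0,-25,0,0,0,60,0,0,-14,0,0,0,60,0,0,0,0,0,0,60]' 
python3 look.py w2
```

```text
t: 2.58
eef_pos: [0.4306, 0.1885, 0.0542]
eef_rot: [-1.581, -0.0, 1.559]
ft_force: [0.1, 0.2, 0.5]
width: 0.0603
2.575 [0.4306 0.1885 0.0542] [-1.581 -0.     1.559] [0.13 0.24 0.53]
```

View pics/w2.png

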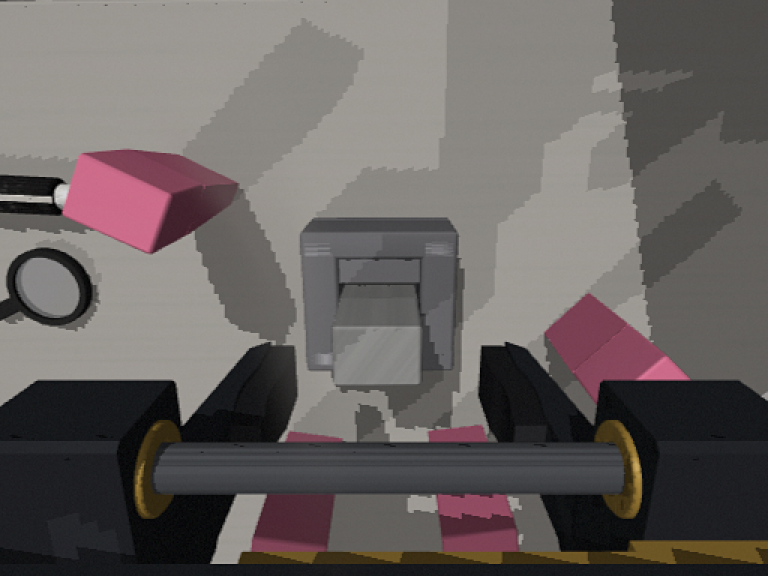

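The wedge top is at (334–420, 325–384), and the fingers are centred at about 388.

Run:
```python
from h import *;import pickle
c,s=pickle.load(open("w2.pkl","rb"))
P=np.array([px2w(c,(u+.5)/1.5-.5,(v+.5)/1.5-.5,.086) for u,v in[(334,325),(420,325),(419,384),(335,384)]]);print(P.round(4),P.mean(0).round(4),np.linalg.norm(np.diff(P,axis=0),axis=1).round(4))
```

```text
[[0.4158 0.1728 0.086 ]
 [0.4161 0.2006 0.086 ]
 [0.4376 0.2005 0.086 ]
 [0.4373 0.1722 0.086 ]] [0.4267 0.1865 0.086 ] [0.0279 0.0214 0.0283]
```

```bash
python3 -m jog '[-3.5,-2,-3,0,0.5,0,50,0,0,0,0,0,0,20,0,0,0,0,0,0,20,0,0,0,0,0,0,20,0,0,0,0,0,0,20]' 25; python3 look.py w3
```

```text
t: 3.25
eef_pos: [0.4285, 0.1866, 0.0538]
eef_rot: [-1.578, -0.001, 1.559]
ft_force: [-0.6, 0.3, 0.2]
width: 0.0202
3.25 [0.4285 0.1866 0.0538] [-1.578e+00 -1.000e-03  1.559e+00] [-0.6   0.32  0.22]
```

View pics/w3.png

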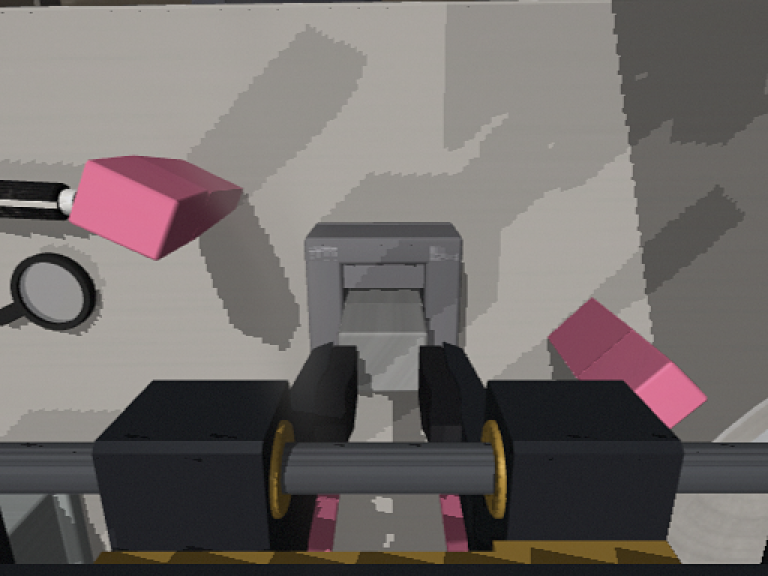

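```bash
python3 -m jog '[0,0,0,0,0,0,50,0,0,0,0,0.5,0,50,0,0,-6,0,0,0,50,0,0,-6,0,0,0,50,0,0,0,0,0,0,22,0,0,0,0,0,0,22,0,0,0,0,0,0,22]' 10; python3 look.py w4
```

```text
t: 4.18
eef_pos: [0.4283, 0.1866, 0.0405]
eef_rot: [-1.567, -0.001, 1.559]
ft_force: [0.5, -0.8, -0.7]
width: 0.0296
4.175 [0.4283 0.1866 0.0405] [-1.567e+00 -1.000e-03  1.559e+00] [ 0.46 -0.77 -0.73]
```

```bash
python3 -m jog '[0,0,0,0,0,0,18,0,0,0,0,0,0,18]' 10; python3 look.py w5
```

```text
t: 4.47
eef_pos: [0.4282, 0.1866, 0.0406]
eef_rot: [-1.567, -0.001, 1.559]
ft_force: [1.0, -0.2, -1.4]
width: 0.0299
4.475 [0.4282 0.1866 0.0406] [-1.567e+00 -1.000e-03  1.559e+00] [ 0.98 -0.17 -1.35]
```

View pics/w5.png

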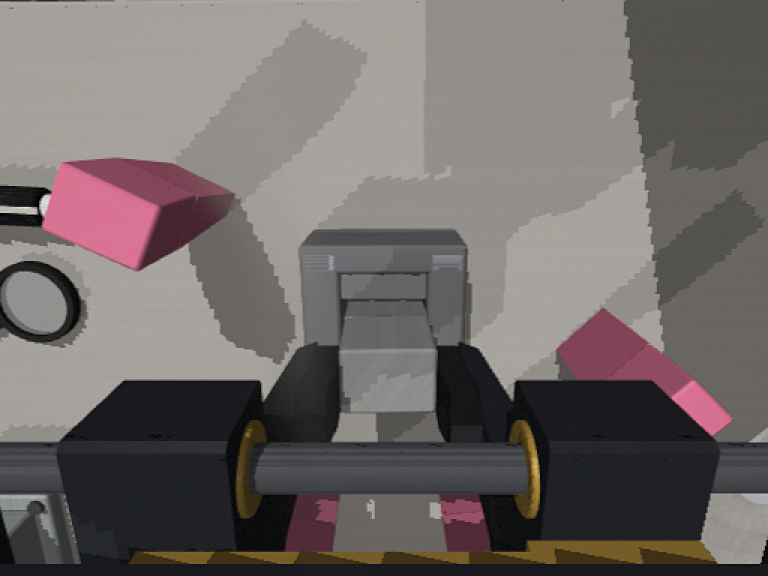

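```bash
python3 -m jog '[0,0,0,0,0,0,45,0,0,0,0,0,0,45,-0.5,0,-5,0,0,0,45,0,0,-5,0,0,0,45,0,0,-3,0,0,0,45]' 10;python3 -m jog '[0,0,0,0,0,0,18,0,0,0,0,0,0,18,0,0,0,0,0,0,18,0,0,0,0,0,0,18]' 30; python3 look.py w6
```

```text
t: 5.15
eef_pos: [0.4279, 0.1867, 0.027]
eef_rot: [-1.568, -0.001, 1.559]
ft_force: [-0.2, -1.7, 0.1]
width: 0.0451
t: 5.65
eef_pos: [0.4278, 0.1867, 0.0267]
eef_rot: [-1.567, -0.001, 1.559]
ft_force: [-0.4, 1.0, -0.1]
width: 0.0301
5.65 [0.4278 0.1867 0.0267] [-1.567e+00 -1.000e-03  1.559e+00] [-0.4   1.   -0.05]
```

View pics/w6.png

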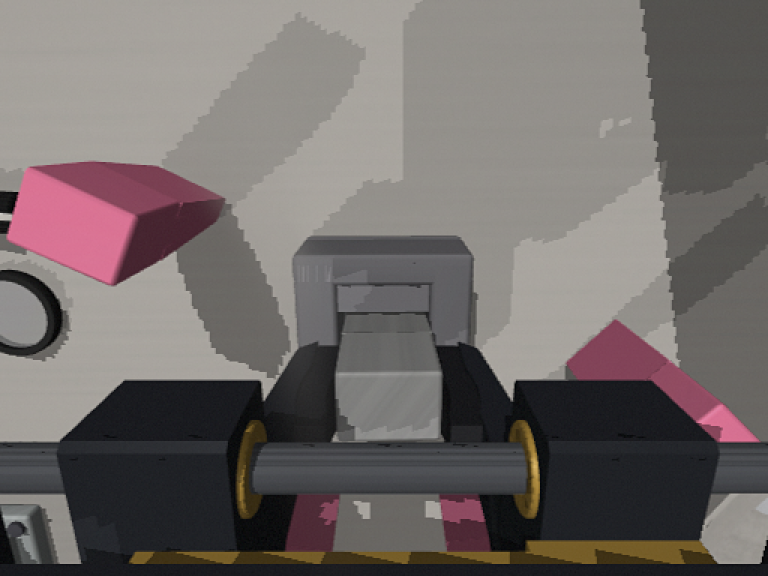

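Head is firmly held (30.1 mm wide), with fingertips just above the head/blade line at row 332. Lifting and moving to view the stand.

```bash
python3 -m jog '[0,0,15,0,0,0,18,0,0,25,0,0,0,18,0,0,50,0,0,0,18,0,0,50,0,0,0,18,20,-25,20,0,0,3,18,32,-40,0,0,0,3,18,40,-50,0,0,0,4,18,40,-50,0,0,0,0,18,36,-48,0,0,0,0,18,0,0,0,0,0,0,18]'; python3 -m jog '[0,0,0,0,0,0,18]'; python3 look.py w7
```

```text
t: 6.95
eef_pos: [0.5947, -0.03, 0.1915]
eef_rot: [-1.566, 0.0, 1.742]
ft_force: [-0.2, 0.8, -1.3]
width: 0.0298
t: 7.08
eef_pos: [0.5942, -0.0297, 0.1911]
eef_rot: [-1.565, -0.001, 1.742]
ft_force: [0.2, -0.1, -0.7]
width: 0.0298
7.075 [ 0.5942 -0.0297  0.1911] [-1.565e+00 -1.000e-03  1.742e+00] [ 0.16 -0.07 -0.68]
```

View pics/w7.png

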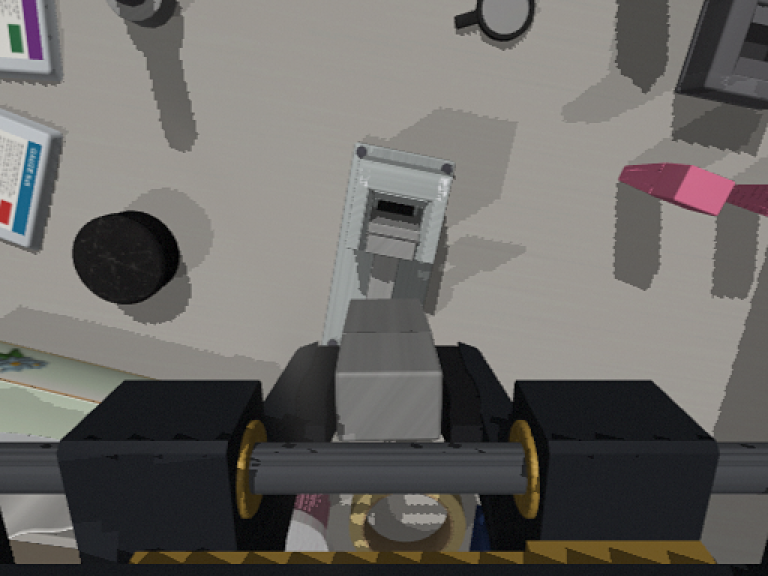

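Held wedge looks unchanged in the fingers. The stand's slot block top spans roughly (368,183)–(432,262), with the dark slot bottom at (395,209). Zooming in on that.

Run:
```python
from h import *
im=robot.read_camera("wrist")[:,:,::-1]
L=cv2.resize(im[85:185,220:313],(558,600),interpolation=cv2.INTER_CUBIC)
t=cv2.imread("pics/top0.png")[212:262,332:372];s=cv2.imread("pics/scene0.png")[153:203,332:372]
Rr=np.vstack([cv2.resize(x,(240,300),interpolation=cv2.INTER_CUBIC) for x in(t,s)])
o=np.hstack([L,Rr]);cv2.imwrite("pics/c2.png",cv2.convertScaleAbs(o,alpha=1.3))
```

```text
(no output)
```

View pics/c2.png

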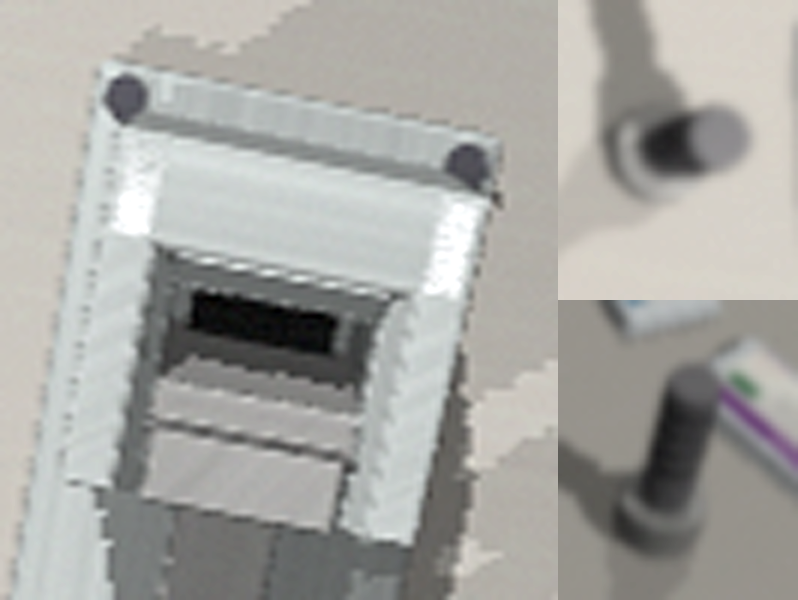

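Run:
```python
from h import *
c=cam("wrist");f=lambda x,y,z:px2w(c,220+(x+.5)/6-.5,85+(y+.5)/6-.5,z)
P=np.array([f(*q,.066) for q in[(120,135),(490,205),(412,545),(68,485)]]);print(P.round(4),P.mean(0).round(4))
for i in range(4):
    d=P[(i+1)%4]-P[i];print(np.linalg.norm(d).round(4),np.degrees(np.arctan2(d[1],d[0])).round(1))
A,B=f(152,244,.066),f(403,296,.066);print("rim",A,B,(A+B)/2,np.linalg.norm(A-B))
print("bolts",f(127,97,.011).round(4),f(467,165,.011).round(4))
print("hole", f(265,325,.016).round(4))
c=cam("top");g=lambda x,y,z:px2w(c,332+(x-558+.5)/6-.5,212+(y+.5)/6-.5,z)
print("tamper top",g(720,139,.1).round(4),"foot top",g(655,158,.022).round(4))
c=cam("scene");g=lambda x,y,z:px2w(c,332+(x-558+.5)/6-.5,153+(y-300+.5)/6-.5,z)
print("tamper sc top",g(694,386,.1).round(4),"foot",g(660,512,.022).round(4))
c=cam("top");h=lambda x,y,z:px2w(c,240+(x-400+.5)/5-.5,145+(y+.5)/5-.5,z)
Q=np.array([h(*q,.066) for q in[(545,122),(650,130),(645,232),(533,222)]]);print(Q.round(4),Q.mean(0).round(4))
```

```text
[[ 0.5397 -0.0546  0.066 ]
 [ 0.5403  0.0027  0.066 ]
 [ 0.5949  0.0016  0.066 ]
 [ 0.5946 -0.0543  0.066 ]] [ 0.5674 -0.0262  0.066 ]
0.0573 89.5
0.0546 -1.2
0.0558 -90.2
0.0549 -179.7
rim [ 0.55496012 -0.0472156   0.066     ] [ 0.55612136 -0.00767748  0.066     ] [ 0.55554074 -0.02744654  0.066     ] 0.039555174593370594
bolts [ 0.5362 -0.0569  0.011 ] [0.5373 0.0049 0.011 ]
hole [ 0.5711 -0.0259  0.016 ]
tamper top [ 0.458  -0.2165  0.1   ] foot top [ 0.4555 -0.2129  0.022 ]
tamper sc top [ 0.4591 -0.2151  0.1   ] foot [ 0.454  -0.2096  0.022 ]
[[ 0.5928  0.0023  0.066 ]
 [ 0.5954 -0.049   0.066 ]
 [ 0.5447 -0.052   0.066 ]
 [ 0.5426  0.002   0.066 ]] [ 0.5688 -0.0242  0.066 ]
```

```bash
python3 -m jog '[-14,1,0,0,0,-5.3,18,-13.7,0.5,0,0,0,-5.3,18,0,0,-40,0,0,0,18,0,0,-40,0,0,0,18,0,0,0,0,0,0,18,0,0,0,0,0,0,18]'; python3 -c "
from h import *
s=robot.observe();print((1e3*s['eef_pos']).round(1),np.degrees(s['eef_rot']).round(2),s['ft_force'].round(2))"
```

```text
t: 7.92
eef_pos: [0.5637, -0.0211, 0.1143]
eef_rot: [-1.571, 0.001, 1.561]
ft_force: [-0.3, -0.3, -0.5]
width: 0.0297
[563.7 -21.1 114.3] [-9.002e+01  4.000e-02  8.942e+01] [-0.32 -0.33 -0.53]
```

```bash
python3 -m jog '[2.8,-7.4,-14,0,0,0,18,0,0,0,0,0,0,18,0,0,0,0,0,0,18]'; python3 -m jog '[0,0,-4,0,0,0,18,0,0,-4,0,0,0,18,0,0,-4,0,0,0,18]';python3 -m jog '[0,0,-4,0,0,0,18,0,0,-4,0,0,0,18]'; python3 look.py w8
```

```text
t: 8.3
eef_pos: [0.5679, -0.0291, 0.1021]
eef_rot: [-1.576, 0.002, 1.561]
ft_force: [-0.4, -0.3, -2.0]
width: 0.03
t: 8.68
eef_pos: [0.5682, -0.0291, 0.09]
eef_rot: [-1.577, 0.002, 1.561]
ft_force: [0.2, 0.5, -0.4]
width: 0.0297
t: 8.93
eef_pos: [0.568, -0.0291, 0.0813]
eef_rot: [-1.576, 0.002, 1.561]
ft_force: [0.3, -0.6, -1.1]
width: 0.0299
8.925 [ 0.568  -0.0291  0.0813] [-1.576  0.002  1.561] [ 0.34 -0.56 -1.09]
```

```bash
python3 -m jog '[-1,0,-3,0,0.3,0,18,0,0,-4,0,0,0,18]';python3 -m jog '[0,0,-4,0,0,0,18]';python3 -m jog '[0,0,-3,0,0,0,18]';python3 -m jog '[0,0,-2,0,0,0,18]'
```

```text
t: 9.22
eef_pos: [0.5676, -0.0287, 0.074]
eef_rot: [-1.572, 0.001, 1.561]
ft_force: [0.3, 1.0, -0.2]
width: 0.0298
t: 9.35
eef_pos: [0.5679, -0.0286, 0.07]
eef_rot: [-1.573, 0.001, 1.561]
ft_force: [2.4, 1.1, 1.1]
width: 0.0296
t: 9.48
eef_pos: [0.5682, -0.0287, 0.0669]
eef_rot: [-1.574, 0.001, 1.561]
ft_force: [2.2, 1.1, 1.1]
width: 0.0296
t: 9.6
eef_pos: [0.5685, -0.0287, 0.0648]
eef_rot: [-1.575, 0.001, 1.561]
ft_force: [0.8, 1.4, 1.4]
width: 0.0301
```

```bash
python3 -m jog '[0.3,0,-1.5,0,0,0,18]';python3 -m jog '[0.3,0,-1.2,0,0,0,18]';python3 -m jog '[0,0,-1,0,0,0,18]'; python3 -m jog '[0,0,-1,0,0,0,18]'
```

```text
t: 9.72
eef_pos: [0.5688, -0.0287, 0.0632]
eef_rot: [-1.575, 0.001, 1.561]
ft_force: [0.5, 1.9, 0.5]
width: 0.0299
t: 9.85
eef_pos: [0.5689, -0.0287, 0.0619]
eef_rot: [-1.574, 0.001, 1.561]
ft_force: [0.7, 0.5, 0.3]
width: 0.0299
t: 9.98
eef_pos: [0.5691, -0.0287, 0.0611]
eef_rot: [-1.575, 0.001, 1.561]
ft_force: [1.3, 1.5, 4.5]
width: 0.0299
t: 10.1
eef_pos: [0.5692, -0.0287, 0.0604]
eef_rot: [-1.575, 0.001, 1.561]
ft_force: [1.4, 1.3, 5.0]
width: 0.03
```

```bash
python3 -m jog '[0,0,0.5,0,0,0,36,0,0,0,0,0,0,48,0,0,0,0,0,0,60,0,0,15,0,0,0,60,0,0,20,0,0,0,60,0,0,20,0,0,0,60,0,0,20,0,0,0,60,0,0,30,0,0,0,60]';python3 -m jog '[0,0,0,0,0,0,60]'; python3 look.py w9
python3 - <<'E'
from h import *
cv2.imwrite("pics/top9.png",robot.read_camera("top")[:,:,::-1])
E
```

```text
t: 11.1
eef_pos: [0.567, -0.0291, 0.1702]
eef_rot: [-1.57, 0.002, 1.561]
ft_force: [-0.3, 0.9, 0.3]
width: 0.0601
t: 11.22
eef_pos: [0.568, -0.0293, 0.173]
eef_rot: [-1.575, 0.003, 1.561]
ft_force: [0.4, -0.2, -0.2]
width: 0.0601
11.225 [ 0.568  -0.0293  0.173 ] [-1.575  0.003  1.561] [ 0.35 -0.23 -0.22]
```

View pics/w9.png

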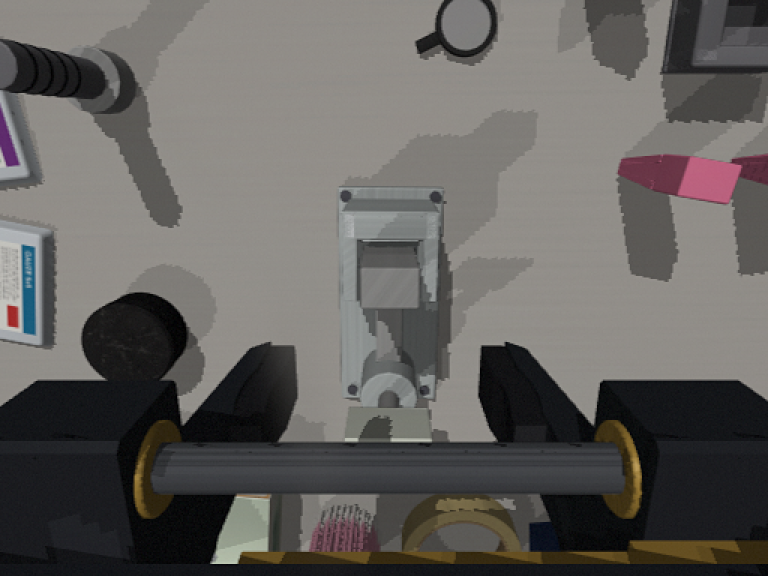

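Wedge stands by itself in the slot, upright, top face at about (361–419, 263–308). Tamper foot is at about (100,80).

Run:
```python
from h import *;import pickle
c,s=pickle.load(open("w9.pkl","rb"))
f=lambda u,v,z:px2w(c,(u+.5)/1.5-.5,(v+.5)/1.5-.5,z).round(4)
print("foot",f(100,79,.022),"handle top",f(8,63,.1))
P=np.array([f(u,v,.12) for u,v in[(361,263),(419,263),(420,308),(361,308)]]);print(P,P.mean(0),np.linalg.norm(np.diff(P,axis=0),axis=1))
print(w2px(cam("top"),[.457,-.214,.1]))
```

```text
foot [ 0.461  -0.2075  0.022 ] handle top [ 0.4612 -0.2074  0.1   ]
[[ 0.5554 -0.0409  0.12  ]
 [ 0.5556 -0.0125  0.12  ]
 [ 0.579  -0.0118  0.12  ]
 [ 0.5788 -0.0415  0.12  ]] [ 0.5672   -0.026675  0.12    ] [0.0284007  0.02341047 0.02970067]
[357.46503298 235.04674062]
```

```bash
python3 -m jog '[-27,-45,0,0,0,0,60,-27,-45,0,0,0,0,60,-27,-45,0,0,0,0,60,-25,-43,0,0,0,0,60,0,0,0,0,0,0,60,0,0,0,0,0,0,60]'; python3 look.py w10
python3 - <<'E'
from h import *
im=cv2.imread("pics/w10.png");g=cv2.cvtColor(cv2.resize(im,(512,384)),cv2.COLOR_BGR2GRAY)
print("rows 100-300 step6, cols 180-330 step 5");
for r in range(130,300,6):print(r,' '.join(f"{g[r,k]:3d}" for k in range(190,330,5)))
s=robot.observe();p=s["eef_pos"];print(w2px(cam("wrist"),[p[0],p[1],.1]))
E
```

```text
t: 12.08
eef_pos: [0.4547, -0.2095, 0.1636]
eef_rot: [-1.56, -0.004, 1.562]
ft_force: [0.3, 0.6, -0.2]
width: 0.0594
12.075 [ 0.4547 -0.2095  0.1636] [-1.56  -0.004  1.562] [ 0.26  0.56 -0.2 ]
rows 100-300 step6, cols 180-330 step 5
130 136 135 135 134 136 135 134 133 134 135 133 133 134 135 133 135 136 134 118 119 118 119 119 116 120 133 135 134
136 137 137 135 135 136 136 136 135 134 135 137 137 135 135 136 130 133 120 120 119 119 119 118 125 136 137 136 136
142 130 137 136 136 136 136 136 135 135 137 136 136 135 119 120 118 120 119 119 118 120 118 135 135 135 136 134 134
148 125 137 136 137 136 136 137 136 135 136 136 129 118 119 119 118 119 120 119 119 121 135 135 136 135 136 136 135
154 122 136 136 137 136 135 137 135 136 136  73 100 138  95  67 121 120 121 119 136 136 135 136 134 136 136 135 134
160 113 137 136 136 134 137 134 134 135  77 121 123 103 109 105  95 120 119 118 136 134 135 135 136 135 136 136 136
166 108 134 135 135 134 135 135 135 135 121 117  59  57  54  88 103 119 120 137 135 136 135 136 136 135 137 135 133
172 103 136 135 136 135 135 135 136 136 119  31  48  59
[... 1824 characters left out ...]
 132 133 134 137 136 134 136 134 135 135 136 135 135 135 135 135 136 135 134 134 134  61   6
274  31 113  95 131 132 133 133 134 134 135 134 136 134 134 116 118 119 117 126 135 135 134 135 137 134 134 134  14
280  24 105 133 130 131 132 134 134 135 134 134 134 129 120 119 119 117 119 118 119 118 134 136 137 135 135 136  12
286  89  68 131 131 128 130 133 134 133 136 135 119 119 120 119 119 119 119 121 118 119 117 135 134 135 134 135 139
292 149  65 131 131 131 132 134 134 135 138  12   7  12  12   5   2 121 120 121 121 119 119 137 134 136 135 136 135
298  51  52  55  55  57  57  54  54  51  50  47  46  48  46  48  46  45  46  46  47  47  49  47  46  45  48  49  46
[256.04417668 188.39765046]
```

```bash
python3 -m jog '[5.5,-5.5,0,0,-0.6,0,64,0,0,-40,0,0,0,64,0,0,-40,0,0,0,64,0,0,0,0,0,0,64,0,0,0,0,0,0,64]'; python3 -c "
from h import *
s=robot.observe();print((1e3*s['eef_pos']).round(1),np.degrees(s['eef_rot']).round(2),s['ft_force'].round(2))"
```

```text
t: 12.75
eef_pos: [0.4644, -0.2133, 0.0832]
eef_rot: [-1.575, -0.002, 1.57]
ft_force: [1.2, 0.2, -0.1]
width: 0.0639
[ 464.4 -213.3   83.2] [-90.24  -0.14  89.93] [ 1.2   0.21 -0.13]
```

```bash
python3 -m jog '[-4,-2,0,0,0.2,0,64,0,0,0,0,0,0,64]'; python3 look.py w11
python3 - <<'E'
from h import *
im=cv2.imread("pics/w11.png");g=cv2.cvtColor(cv2.resize(im,(512,384)),cv2.COLOR_BGR2GRAY)
for r in range(130,300,6):print(r,' '.join(f"{g[r,k]:3d}" for k in range(205,315,5)))
p=robot.observe()["eef_pos"];print(w2px(cam("wrist"),[p[0],p[1],.1]))
E
```

```text
t: 13.0
eef_pos: [0.4612, -0.2159, 0.0855]
eef_rot: [-1.574, 0.0, 1.57]
ft_force: [-0.5, -0.4, -0.7]
width: 0.0641
13.0 [ 0.4612 -0.2159  0.0855] [-1.574  0.     1.57 ] [-0.53 -0.39 -0.71]
130 133 131 131 131 132 131 131 132 131 130 132 132 132 132 130 132 131 133 115 116 117 116
136 132 132 133 132 134 132 133 134 131 132 133 133 134 133 133 134 127 116 116 116 117 117
142 132 133 133 133 133 133 133 133 132 133 133 133 131 116 117 116 117 115 116 118 115 117
148 131 132 133 134 132 134 131 131 131 133 132 115 116 116 115 116 115 116 116 116 115 115
154 133 132 133 132 133 131 131 132 133 131 116 116 116 116 117 115 117 116 118 116 116 133
160 133 131 132 131 132 133 132 131  95  81  81  77  75  99 116 115 115 116 116 118 132 132
166 133 132 132 133 133 133 132  76 128 119 120 103 105 102  56 117 117 116 116 124 134 133
172 132 132 132 132 132 134 105 121 121 117  98 104 102 102 103  95 119 118 117 133 133 133
178 132 133 132 132 133 134 119 120 108  59  58  56  49 103 100  93 116 116 134 132 132 134
184 130 132 130 131 131 133 118 116  56  15  61  56  13  38 101 104 115 133 131 133
[... 1084 characters left out ...]
  80  83  82  79 134 131 132
262 128 128 129 130 132 132 131 132 131 133 132 131 134  84  81  80  83  83  81 132 133 132
268 129 129 131 130 130 132 132 133 133 134 133 133 132 131  81  83  82  83  81 111 133 133
274 128 129 130 130 133 131 131 133 133 132 132 132 132 132 122  83  82  82  80 132 133 132
280 127 129 129 130 131 133 132 132 134  80  78 130 133 134 131 137  88 108 107 131 132 133
286 127 128 128 130 129 131 130 131 121  81  81  79 131 130 133 130 131 132 132 131 132 132
292 128 127 128 130 132 131 133 132 122  83  82  82 133 132 133 131 132 132 134 132 132 131
298  54  55  57  52  51  49  46  48  45  47  47  47  46  44  47  46  46  45  45  45  47  46
[255.54417797 228.88964984]
```

```bash
python3 -m jog '[0,0,-20,0,0,0,64,0,0,-20,0,0,0,64,0,0,-15,0,0,0,64,0,0,-10,0,0,0,64,0,0,-4,0,0,0,64,0,0,0,0,0,0,64]'
```

```text
t: 13.8
eef_pos: [0.4628, -0.2172, 0.0175]
eef_rot: [-1.58, 0.004, 1.57]
ft_force: [-0.2, 0.6, -0.1]
width: 0.0639
```

```bash
python3 -m jog '[-1.5,1,-1.5,0,0.5,0,40,0,0,0,0,0,0,15,0,0,0,0,0,0,15,0,0,0,0,0,0,15,0,0,0,0,0,0,15,0,0,0,0,0,0,15]' 40;  python3 -m jog '[0,0,4,0,0,0,15,0,0,10,0,0,0,15,0,0,0,0,0,0,15]'; python3 look.py w12
```

```text
t: 14.55
eef_pos: [0.4618, -0.2166, 0.017]
eef_rot: [-1.572, 0.006, 1.57]
ft_force: [0.1, 0.2, -0.8]
width: 0.0234
t: 14.92
eef_pos: [0.4614, -0.2163, 0.0317]
eef_rot: [-1.572, 0.005, 1.57]
ft_force: [-0.0, -0.1, -1.9]
width: 0.0228
14.925 [ 0.4614 -0.2163  0.0317] [-1.572  0.005  1.57 ] [-0.04 -0.15 -1.86]
```

```bash
python3 -m jog '[0,0,30,0,0,0,15,0,0,50,0,0,0,15,0,0,50,0,0,0,15,15,25,20,0,0,0,15,25,44,0,0,0,0,15,25,45,0,0,0,0,15,25,45,0,0,0,0,15,15,25,0,0,0,0,15,0,0,0,0,0,0,15,0,0,0,0,0,0,15]'
```

```text
t: 16.23
eef_pos: [0.5661, -0.0256, 0.1842]
eef_rot: [-1.567, 0.002, 1.567]
ft_force: [0.0, -0.4, -3.1]
width: 0.0227
```

```bash
python3 -m jog '[2,-3,-15,0,0,0,15,0,0,-12,0,0,0,15,0,0,0,0,0,0,15,0,0,0,0,0,0,15]'; python3 look.py w13;python3 -m jog '[-1,0,-6,0,-0.2,0,15,0,0,-3,0,0,0,15,0,0,0,0,0,0,15]'
```

```text
t: 16.73
eef_pos: [0.567, -0.0313, 0.1545]
eef_rot: [-1.565, 0.002, 1.564]
ft_force: [-0.7, -0.7, -2.8]
width: 0.023
16.725 [ 0.567  -0.0313  0.1545] [-1.565  0.002  1.564] [-0.68 -0.71 -2.82]
t: 17.15
eef_pos: [0.566, -0.0312, 0.1454]
eef_rot: [-1.569, 0.002, 1.564]
ft_force: [-0.5, 0.4, -3.1]
width: 0.023
```

Now lowering in small steps, watching the force.

```bash
python3 -m jog '[1.5,2,-3,0,0,0,15,0,0,-1.5,0,0,0,15]'; for i in 1 2; do :; done; python3 -m jog '[0,0,-1,0,0,0,15]'; python3 -m jog '[0,0,-1,0,0,0,15]'; python3 -m jog '[0,0,-1,0,0,0,15]'; python3 -m jog '[0,0,-1,0,0,0,15]'
```

```text
t: 17.4
eef_pos: [0.5678, -0.029, 0.1409]
eef_rot: [-1.57, 0.002, 1.564]
ft_force: [-0.5, -0.0, -2.8]
width: 0.0231
t: 17.52
eef_pos: [0.5678, -0.0289, 0.1397]
eef_rot: [-1.57, 0.002, 1.564]
ft_force: [0.2, 0.1, -2.2]
width: 0.0232
t: 17.65
eef_pos: [0.5678, -0.029, 0.1387]
eef_rot: [-1.57, 0.002, 1.564]
ft_force: [0.2, 0.9, -4.1]
width: 0.0232
t: 17.77
eef_pos: [0.5678, -0.029, 0.1376]
eef_rot: [-1.57, 0.002, 1.564]
ft_force: [0.6, 0.5, -2.9]
width: 0.0231
t: 17.9
eef_pos: [0.568, -0.0291, 0.1368]
eef_rot: [-1.571, 0.003, 1.564]
ft_force: [-0.7, 0.2, -0.2]
width: 0.0232
```

```bash
python3 -m jog '[0,0,-1,0,0,0,15]'; python3 -m jog '[0,0,-1,0,0,0,15]'; python3 -m jog '[0,0,-1,0,0,0,15]'; python3 -m jog '[0,0,-1,0,0,0,15]'
```

```text
t: 18.02
eef_pos: [0.5681, -0.0294, 0.136]
eef_rot: [-1.571, 0.003, 1.564]
ft_force: [-1.8, -0.9, 0.1]
width: 0.0231
t: 18.15
eef_pos: [0.5682, -0.0295, 0.1353]
eef_rot: [-1.572, 0.004, 1.564]
ft_force: [-0.6, -0.3, -0.5]
width: 0.0232
t: 18.27
eef_pos: [0.5682, -0.0295, 0.1343]
eef_rot: [-1.572, 0.003, 1.564]
ft_force: [-1.7, -0.3, -0.4]
width: 0.0231
t: 18.4
eef_pos: [0.5682, -0.0294, 0.1334]
eef_rot: [-1.572, 0.003, 1.564]
ft_force: [-0.7, -0.2, 0.7]
width: 0.0231
```

```bash
for z in a; do python3 -m jog '[0,0,-1,0,0,0,15]'; python3 -m jog '[0,0,-1,0,0,0,15]'; python3 -m jog '[0,0,-1,0,0,0,15]'; python3 -m jog '[0,0,-1,0,0,0,15]'; done | grep -v -e rot -e width
```

```text
t: 18.52
eef_pos: [0.5683, -0.0294, 0.1324]
ft_force: [-0.7, -0.2, 0.8]
t: 18.65
eef_pos: [0.5684, -0.0293, 0.1315]
ft_force: [-0.2, -0.5, 1.9]
t: 18.77
eef_pos: [0.5685, -0.0293, 0.1305]
ft_force: [-1.1, 0.3, 0.6]
t: 18.9
eef_pos: [0.5686, -0.0293, 0.1295]
ft_force: [-0.1, -0.8, 0.6]
```

```bash
(python3 -m jog '[0,0,-0.8,0,0,0,15]'; python3 -m jog '[0,0,-0.8,0,0,0,15]'; python3 -m jog '[0,0,-0.8,0,0,0,15]') | grep -v -e rot -e width
```

```text
t: 19.02
eef_pos: [0.5686, -0.0293, 0.1287]
ft_force: [-0.8, 0.3, 1.6]
t: 19.15
eef_pos: [0.5687, -0.0293, 0.1279]
ft_force: [-0.5, -0.4, 1.9]
t: 19.27
eef_pos: [0.5688, -0.0293, 0.1271]
ft_force: [-1.1, 1.2, 2.4]
```

```bash
(python3 -m jog '[0,0,-0.8,0,0,0,15]'; python3 -m jog '[0,0,-0.8,0,0,0,15]'; python3 -m jog '[0,0,-0.8,0,0,0,15]'; python3 -m jog '[0,0,-0.8,0,0,0,15]') | grep -v -e rot -e width
```

```text
t: 19.4
eef_pos: [0.5688, -0.0293, 0.1263]
ft_force: [-0.2, -0.3, 2.5]
t: 19.52
eef_pos: [0.5689, -0.0294, 0.1256]
ft_force: [-0.2, 0.4, 2.7]
t: 19.65
eef_pos: [0.569, -0.0294, 0.1248]
ft_force: [0.1, 0.9, 2.2]
t: 19.77
eef_pos: [0.5691, -0.0294, 0.124]
ft_force: [0.2, -1.2, 3.1]
```

```bash
(python3 -m jog '[0,0,-0.8,0,0,0,15]'; python3 -m jog '[0,0,-0.8,0,0,0,15]'; python3 -m jog '[0,0,-0.8,0,0,0,15]') | grep -v -e width
```

```text
t: 19.9
eef_pos: [0.5692, -0.0294, 0.1232]
eef_rot: [-1.575, 0.004, 1.564]
ft_force: [0.0, -0.5, 4.4]
t: 20.02
eef_pos: [0.5693, -0.0294, 0.1229]
eef_rot: [-1.576, 0.004, 1.564]
ft_force: [-1.6, -0.1, 9.0]
t: 20.15
eef_pos: [0.5695, -0.0295, 0.1229]
eef_rot: [-1.576, 0.004, 1.564]
ft_force: [-1.8, 0.3, 9.1]
```

```bash
(python3 -m jog '[0,0,-1.2,0,0,0,15]'; python3 -m jog '[0,0,-1.5,0,0,0,15]') | grep -v -e width
```

```text
t: 20.27
eef_pos: [0.5696, -0.0295, 0.1227]
eef_rot: [-1.578, 0.004, 1.564]
ft_force: [-2.3, 0.7, 11.6]
t: 20.4
eef_pos: [0.5699, -0.0296, 0.1225]
eef_rot: [-1.579, 0.005, 1.564]
ft_force: [-3.6, 0.0, 13.8]
```

```bash
(python3 -m jog '[-0.3,0,-2,0,0.2,0,15]'; python3 -m jog '[-0.3,0,-2.1,0,0.2,0,15]'; python3 -m jog '[-0.3,0,-2.1,0,0.2,0,15]') | grep -v -e width
```

```text
t: 20.52
eef_pos: [0.57, -0.0296, 0.1223]
eef_rot: [-1.578, 0.005, 1.564]
ft_force: [-2.9, 1.4, 17.0]
t: 20.65
eef_pos: [0.5703, -0.0296, 0.1223]
eef_rot: [-1.577, 0.006, 1.564]
ft_force: [-3.5, 1.0, 18.1]
t: 20.78
eef_pos: [0.5705, -0.0296, 0.1223]
eef_rot: [-1.577, 0.007, 1.565]
ft_force: [-4.0, 1.1, 17.2]
```

The wedge has stopped: about 20 N, and z doesn't change from row to row. Now returning the tamper to its old place.

```bash
python3 -m jog '[0,0,4,0,0,0,15,0,0,15,0,0,0,15,0,0,30,0,0,0,15,-15,-25,5,0,0,0,15,-25,-44,0,0,0,0,15,-25,-45,0,0,0,0,15,-25,-45,0,0,0,0,15,-16,-27,0,0,0,0,15,0,0,0,0,0,0,15,0,0,0,0,0,0,15]' | grep -v width; python3 -m jog '[0,0,-40,0,0,0,15,0,0,-40,0,0,0,15,0,0,-25,0,0,0,15,0,0,0,0,0,0,15,0,0,0,0,0,0,15]'
```

```text
t: 22.02
eef_pos: [0.4597, -0.2195, 0.1792]
eef_rot: [-1.572, 0.005, 1.566]
ft_force: [-0.1, 0.2, -1.8]
t: 22.65
eef_pos: [0.4631, -0.2155, 0.0735]
eef_rot: [-1.575, 0.007, 1.573]
ft_force: [0.1, -0.8, -3.1]
width: 0.0232
```

```bash
(python3 -m jog '[-1,0,-20,0,0.2,0,15,0,0,-15,0,0,0,15,0,0,-8,0,0,0,15,0,0,-5,0,0,0,15,0,0,0,0,0.1,0,15,0,0,-3,0,0,0,15]'; python3 -m jog '[0,0,-2,0,0.1,0,15]'; python3 -m jog '[0,0,-1.5,0,0,0,15]') | grep -v width
```

```text
t: 23.4
eef_pos: [0.466, -0.2167, 0.0272]
eef_rot: [-1.579, 0.014, 1.575]
ft_force: [-0.2, -0.2, -2.4]
t: 23.52
eef_pos: [0.466, -0.2168, 0.0252]
eef_rot: [-1.578, 0.014, 1.575]
ft_force: [1.0, 0.2, -3.4]
t: 23.65
eef_pos: [0.4661, -0.2169, 0.0237]
eef_rot: [-1.578, 0.014, 1.575]
ft_force: [0.5, 0.1, -2.7]
```

```bash
(python3 -m jog '[0,0,-1.5,0.5,0.4,0,15,0,0,-1.5,0,0,0,15]'; python3 -m jog '[0,0,-1.5,0,0,0,15]';python3 -m jog '[0,0,-1,0,0,0,15]';python3 -m jog '[0,0,-1,0,0,0,15]';python3 -m jog '[0,0,-1,0,0,0,15]') | grep -v width
```

```text
t: 23.9
eef_pos: [0.4661, -0.2169, 0.0205]
eef_rot: [-1.57, 0.005, 1.575]
ft_force: [-0.6, -0.1, -3.2]
t: 24.02
eef_pos: [0.4661, -0.217, 0.0189]
eef_rot: [-1.57, 0.005, 1.575]
ft_force: [-0.3, -0.3, -2.2]
t: 24.15
eef_pos: [0.4661, -0.217, 0.0178]
eef_rot: [-1.57, 0.005, 1.575]
ft_force: [-0.4, 0.2, -2.7]
t: 24.28
eef_pos: [0.4662, -0.217, 0.0169]
eef_rot: [-1.57, 0.005, 1.575]
ft_force: [-2.0, -0.1, 9.4]
t: 24.4
eef_pos: [0.4663, -0.2171, 0.0169]
eef_rot: [-1.571, 0.005, 1.575]
ft_force: [-4.5, 2.2, 15.3]
```

Down on the worktop at 0.0169 (0.0170 when picked up, so the tool did not slip in the grip). Relieving the load, then releasing.

```bash
(python3 -m jog '[0,0,0.2,0,0,0,15,0,0,0,0,0,0,15]'; python3 -m jog '[0,0,0,0,0,0,32,0,0,0,0,0,0,45,0,0,0,0,0,0,64,0,0,0,0,0,0,64,0,0,15,0,0,0,64,0,0,25,0,0,0,64,0,0,40,0,0,0,64,0,0,40,0,0,0,64,0,0,20,0,0,0,64,0,0,0,0,0,0,64]'); python3 look.py w14
python3 - <<'E'
from h import *
t=robot.read_camera("top");cv2.imwrite("pics/top14.png",t[:,:,::-1]);s=robot.read_camera("scene");cv2.imwrite("pics/sc14.png",s[:,:,::-1])
a=cv2.imread("pics/top0.png").astype(int);d=np.abs(t[:,:,::-1].astype(int)-a).max(2)>40
for n,(u,v) in{"pot":(355,167),"pen":(262,258),"lens":(253,238),"pinks":(190,188)}.items():print(n,d[v-14:v+14,u-16:u+16].sum())
sc0=cv2.imread("pics/scene0.png");g0=cv2.cvtColor(sc0,6)[163:198:3,336:370:2];g1=cv2.cvtColor(s[:,:,::-1].copy(),6)[163:198:3,336:370:2]
for x,y in zip(g0,g1):print(' '.join(f"{k:3d}" for k in x),' | ',' '.join(f"{k:3d}" for k in y))
g=cv2.cvtColor(cv2.resize(cv2.imread("pics/w14.png"),(512,384)),6)
for r in range(140,290,8):print(r,' '.join(f"{g[r,k]:3d}" for k in range(215,300,5)))
E
```

```text
t: 24.65
eef_pos: [0.4663, -0.2171, 0.0173]
eef_rot: [-1.571, 0.006, 1.575]
ft_force: [0.2, 0.5, -2.0]
width: 0.0226
t: 25.9
eef_pos: [0.466, -0.217, 0.1615]
eef_rot: [-1.572, 0.006, 1.575]
ft_force: [0.2, 0.1, -0.2]
width: 0.0642
25.9 [ 0.466  -0.217   0.1615] [-1.572  0.006  1.575] [ 0.22  0.11 -0.18]
pot 0
pen 0
lens 0
pinks 280
113 113 114 113 113 113 113 112 102  97  96 121 135 144 150 147 135  |  105 105 103 102  98  98 119  97  88  91 100 132 149 159 167 162 149
112 113 113 113 113 113 111  77  74  75  75  87 102  88 124 150 152  |  105 104 103 101  96 101 101  70  83  84  84  97 114  98 139 165 168
113 113 113 113 114 113  99  34  52  68  70  70  70  93 112 139 143  |  105 104 103 100  95 108  58  32  50  63  64  91  77 103 124 154 159
114 114 114 114 113 113  73  22  27  39  45  73 106  84  75 114 135  |  105 104 102  99  96 103  33  28  38  47  60  95 116  94  83 127 149
113 114 113 114 114 106  45  23  34  41  56  94  86  91 104  77  91  |  104 103 101  97  97  76  27  32  41  51 100 111  94 101 116  86 101
 99 111 114 113 113  92  21  26  37  44  78 113 110  96  87 101 10
[... 1581 characters left out ...]
 138 139 139 138 138 139  84  85  86  85  83 139 137
220 136 136 137 136 137 136 138 136 136 138 138  85  86  84  85 138 138
228 138 138 137 139 138 139 140 140 138 139 140  85  87  85  86  83 137
236 137 137 137 137 136 139 137 139 139 139 139 139  87  87  86  87 139
244 137 137 138 137 137 138 137 136 137 137 138 139 139 124 137 138 137
252 136 136 135 139 136 137 135 138 137 138 136 137 138 137 138 136 138
260 135 135 137 138 138 137 138 139 138 137 138 139 138 138 138 137 138
268 135 136 137 136 138 138 138 137 138 119 122 121 121 122 121 120 135
276 133 134 134 138 136 137 139 129 122 121 120 121 120 119 120 121 121
284 135 134 137 136 136 105  14  10  13   9  13  10  49 121 120 121 120
```

Run:
```python
from h import *
c=cam("top")
for n in("top9","top14"):
    g=cv2.cvtColor(cv2.imread(f"pics/{n}.png"),6);print(n)
    for r in range(168,192,2):print(' '.join(f"{k:3d}" for k in g[r,268:296:2]))
for z in(.12,.105):print([w2px(c,[.571+a,-.029+b,z]).round(0).tolist() for a in(-.011,.011) for b in(-.015,.015)])
print(robot.observe()["ft_force"].round(2)); robot.close_job()
```

```text
top9
142 142 142 141 140 140 141 142 142 143 144 146 147 148
144 147 150 150 149 147 144 142 142 144 144 146 147 150
145 149 151 153 156 157 157 153 150 149 149 150 152 158
145 149 152 154 157 160 163 164 164 162 159 158 160 164
116 131 145 153 158 162 164 165 167 168 168 166 165 167
108 101 105 124 143 158 164 166 168 169 169 169 169 169
114 115 115 110 106 119 137 157 167 168 169 169 168 168
116 117 119 120 120 118 110 111 135 159 167 169 168 168
117 118 119 121 122 124 125 122 112 114 138 162 167 167
118 120 121 122 122 125 126 127 127 124 117 124 148 163
119 121 121 123 124 125 127 127 128 129 129 128 116 130
121 121 122 125 126 125 127 127 128 129 129 131 129 117
top14
 93 102  95  93  93  93 100 100 105 112 146 176 181 181
110 145 127  96  98  98  99 101 104 117 132 171 180 176
127 168 137  94 123 143 136 123 118 133 131 157 174 172
126 174 146  95 132 154 154 154 153 154 138 162 182 175
119 169 138  98 142 155 156 156 157 158 144 171 184 182
135 165 133  98 148 157 156 157 159 158 151 177 179 175
140 160 135  96 138 145 147 154 157 152 141 177 181 172
134 157 131  94 104 107 111 119 124 122 144 180 182 174
140 148 114  94  89  90  96  96  99 106 153 180 182 179
153 154 144 145 140 136 126 115 114 116 159 182 174 177
153 158 157 157 157 157 158 167 173 167 174 187 177 176
157 163 162 162 164 169 176 181 182 182 182 185 175 176
[[288.0, 179.0], [275.0, 178.0], [289.0, 170.0], [276.0, 168.0]]
[[288.0, 181.0], [275.0, 179.0], [289.0, 172.0], [276.0, 170.0]]
[ 0.4 -1.  -0.3]
the job is handed in; nothing more can be done
```

I started the wedge in the slot, let go of it, drove it onto its stop with the tamper, stood the tamper back near its old place and handed the job in at about 26 s. No verdict was reported.

**Start in the slot:** The wedge took up contact within 0.3 mm of where its given 39 mm start height should put it. A wrist picture after release showed it standing upright on its own.

**Driving:** The tamper touched the wedge at the predicted height. It then slid down about 14–15 mm against a few newtons and stopped, with wedge_head about 24 mm above slot_mouth. At about 20 N (wrist reading plus the tamper's weight) its height stayed the same over three rows. The highest reading came to about 21 N, well under the 40 N limit.

**Tamper:** It met the worktop at the height it was picked up from (0.1 mm difference), so it did not slip in the grip. Pixel checks from two cameras show it upright and clear of the stand, a few mm from where it started.

**Other things:** In the top camera the lens pot, penlight and trial lens showed no change. The wedge's top shows in the slot where predicted. I had no reading of the buffer, so that the wedge still bears on its stop comes only from how the push felt.

**Disagreements:**
- The fingers first closed over the top of the wedge without gripping it; their tips sit about 3–4 cm behind the reported TCP. I found the right grip depth by trial.
- The top and wrist cameras disagreed by 2–8 mm. I used the wrist values and felt for contact.
- The area around the pink look-alikes changed in the top picture. I think this is a shadow, since the arm was not seen to touch them, but I did not check.

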